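# Find the tight spot of a linear slide and lock the carriage on it

## Task

The carriage of the small linear slide binds somewhere on its rail. Run it gently up against the left-hand end stop, then stroke it through its full travel to the right-hand end stop, feeling how it drags all the way; then bring it back to the place where it drags hardest and lock it there by turning the clamp lever on its top clockwise, fully home. Leave the things lying around it where they are.

Things in the scene. Friction and masses are not known exactly. Their poses are not given: they have to be found in the camera images.
- slide: fixed aluminium base plate of the linear slide, 104 x 360 x 10 mm on 3 mm feet, top 13 mm above the table; origin at the centre of its underside on the table; y axis along the rail toward the left-hand end, x across it away from the robot, z up. It does not shift.
- rail: steel rail on the plate, 20 mm wide, top 28 mm above the table, along the slide's y; origin and axes as the slide's. It has one tight spot that cannot be seen, elsewhere each time: full over about 16 mm of carriage travel, fading over 16 mm either side, its centre within 68 mm of mid-travel. One other slight rough place drags less than half as hard.
- carriage: bearing carriage on the rail, 76 x 88 mm, its top plate 54 mm above the table; origin under its middle at table height, axes as the slide's. Slides along the slide's y: 0 is mid-travel, the end buffers are met at +95 mm (left) and -95 mm (right). Friction about 1.2 N, 4 to 6 N on the slight rough place, 8 to 16 N on the tight spot. Stays where left.
- knob (a point): centre of the round black head of the carriage's pull knob (part of the carriage): 24 mm across, 28 mm high, 78 to 106 mm above the table, on a 13 mm stem; 20 mm to +x and 22 mm to +y of the carriage's origin, 94 mm above the table; axes as the carriage's.
- left_stop: fixed aluminium end-stop block at the +y (left) end, 60 x 22 x 34 mm, top 47 mm above the table; origin at table height under its middle, 161 mm from the slide's origin. Carries a springy rubber buffer (about 3 N per mm, 8 mm of give), its face 139 mm from the slide's origin.
- right_stop: the same end stop at the -y (right) end, with the same buffer
- clamp_lever (a joint): angle in rad of the black clamp lever on the carriage's top plate: 0 open (arm points to the slide's -x, toward the robot); turns clockwise seen from above to a stop at 1.571, fully home (arm parallel to the rail, pointing to +y). Friction 0.1 N m; it bites from about 1.3 rad, needs up to about 0.15 N m at the end, stays where left. Home, it clamps the carriage.
- lever_tip (a point): centre of the 15 mm ball at the end of the lever's arm, 52 mm from the lever's upright axis, 75 mm above the table; x axis from tip to hub. The arm is an 11 mm round bar rising from 68 mm at the hub (22 mm across, top 73 mm). The lever's axis stands 12 mm to -x and 30 mm to -y of the carriage's origin.
- hex_keys: bystander: long steel hex key lying on the table, 33 x 121 x 4 mm, origin at its centre underneath
- flux_pot: bystander: low round tin, 48 mm across, 22 mm high, origin at its centre underneath
- screwdriver: bystander: screwdriver with a red handle lying on the table, 213 mm long, 26 mm thick, origin at its centre underneath

How it is judged:
By the outcome, as a careful person would: the job done as asked, in the order asked, and still so for the second after the job is handed in, with the robot touching nothing.
It also fails if it takes over 67 s, if anything falls off the work surface, if the arm or the gripper's body presses on something with over 40 N, if the wrist force passes 120 N, or if a joint passes its speed limit or range.

## Robot

A 6-joint arm with a two-finger parallel gripper is mounted at the origin on the work surface; the furniture and walls round the work are solid. World frame = base frame: x ahead of the robot, y to its left, z up, the work surface at z = 0. Lengths are in m, angles in degrees, forces in N, time in s.
With the tool pointing down it reaches from about 0.4 to 0.825 m from the base axis. Payload 7 kg.
Tool frame: the origin (TCP) lies midway between the tips of the shut fingers; the grasp point (between the pads) lies 19 mm behind it; z points along the fingers, y is the line along which they close (so a half turn about z gives the same grasp; the last joint's range is limited). The gripper opens to 88 mm and grips with 3 to 60 N. Pads are 19 mm wide; open, the fingers measure 130 mm over their backs; the gripper's body (78 mm by 193 mm) begins 47 mm behind the grasp point.
Start: joints at [92.653, 20.546, 0.682, 0, -70.136, -16.507], TCP at [0.162, 0.655, 0.206] pointing down, gripper open.
Joint ranges: [-176.03, 176.03], [-82.01, 121.73], [-58.28, 71.71], [-173.87, 95.51], [-174.79, -0.11], [-173.66, 173.66]. Speed limits (degrees/s): [136.94, 136.94, 172.46, 180, 180, 180].

## Interface

Orientations are given as [roll, pitch, yaw] about the fixed x, y, z axes, in that order (R = Rz(yaw) Ry(pitch) Rx(roll)).
In Python, from plant import telemetry, viewer, workorder gives the robot as it stands. The module is installed in compiled form; this text tells all that it offers.
- The arm moves only by the tool carry_out, never from a script. Its argument "rows" is a list of rows, each a list of 6 numbers: the shift along the tool's x, y, z in m, then the turn, a rotation vector about the tool's x, y, z in rad. In form: [[tx, ty, tz, ax, ay, az], ...]. A call has 1 to 8 rows; each row is the pose to reach, as a shift and turn from the pose commanded when the call began, along the tool's axes at that moment; what a row does not reach only later rows make up. A row lasts 1/8 s, in which the tool goes at most 62.5 mm and 10.7 degrees, less where a joint would pass 70% of its speed; a pose out of reach is approached as far as the arm can. A call with a gripper value outside its range is refused whole. "grip" is the gripper's target within -1 to 1 (fully open at 1, half-way at 0, shut at -1), set as the call begins (left out, the last holds). The fingers move at their own pace and stop on an object; the grip force is fixed at half the most. Time passes only in rows, so rows that repeat a pose let the fingers close. It gives the time, the measured TCP pose, the force, the opening and the grip force at its end, in the units of the state.
- telemetry.get_obs(): the state, without advancing time (a new reading comes with each control period).
- viewer.snapshot(name): name is "side" or "top"; returns the picture (480x640x3 uint8, red, green, blue); there is no depth.
- viewer.camera_info(name): a dict with "intrinsics" (3x3 intrinsics, pixels), "extrinsics" (4x4, takes a point from camera to world coordinates). Camera axes: x right, y down, z forward; pixel columns grow to the right and rows downward; lengths in m; the calibration is good to about 2 mm. A picture is of the moment at which its call begins. camera_info takes no time and is no camera call.
- workorder.close_job(): hands the job in; it is judged then, once.
The state is a dict: "clock": time; "joint_pos": joint angles; "qvel": joint speeds; "tau": joint torques, N m; "tool_pos": TCP position; "orientation": TCP orientation; "force": force on the tool from outside, world axes, zero at the start; "moment": the same for the moment, N m; "opening": finger opening in m; "gripper_force": force on a finger pad.
Only numpy, scipy, OpenCV 4.12 (cv2) and the standard library are available. Lean on these libraries where they do the work, as an engineer would, in place of code of your own. Each camera call takes 0.05 s, during which the arm holds its last target. There are 200 camera calls.

## Working session

There is one attempt and no reset: what is moved stays moved. The work goes in short steps, Python scripts to look and compute and a tool call to move; the robot and the scene stay as the last step left them, time stands still between calls to the robot, and variables do not carry over. Pictures are saved under pics/ and viewed, at most 10 in all, crops included, and the job is handed in when it is done.

Besides the shell and the picture viewer there is one more tool, called after "Request:" by a JSON object that holds its "method" and its "body", one argument or row to a line. carry_out: Moves the arm, as the interface text tells. Its arguments: {"type":"object","properties":{"rows":{"type":"array"},"grip":{"type":"number"}},"required":["rows"]}

```bash
mkdir -p pics
python3 - <<'E'
from plant import telemetry, viewer
import cv2, numpy as np
np.set_printoptions(precision=4,suppress=True)
o=telemetry.get_obs()
for k,v in o.items(): print(k,v)
for n in ("side","top"):
    i=viewer.camera_info(n); print(n,np.array(i["intrinsics"]),np.array(i["extrinsics"]))
    cv2.imwrite(f"pics/{n}0.png",cv2.cvtColor(viewer.snapshot(n),cv2.COLOR_RGB2BGR))
E
```

```text
clock 0.0
joint_pos [ 92.6518  20.5918   0.6333  -0.0203 -70.1359 -16.5071]
qvel [ 0.0572 -0.0737  0.045  -0.0421  0.0336  0.0232]
tau [  0.0009 -58.2717  29.3053   6.997    0.0071  -0.0002]
tool_pos [0.1615 0.6548 0.2049]
orientation [179.904   -0.0085 -13.8622]
force [-0.824   0.004  -0.5083]
moment [-0.0356  0.0385 -0.0276]
gripper_force 0.0
opening 0.08757860086208452
side [[534.4456   0.     318.4285]
 [  0.     534.4456 237.7687]
 [  0.       0.       1.    ]] [[ 0.8473 -0.2949  0.4416  0.002 ]
 [-0.5306 -0.5033  0.682  -0.4719]
 [ 0.0211 -0.8122 -0.583   0.6891]
 [ 0.      0.      0.      1.    ]]
top [[545.2749   0.     328.0529]
 [  0.     545.2749 246.3678]
 [  0.       0.       1.    ]] [[-0.025  -0.9931  0.1149  0.3814]
 [-0.9996  0.0231 -0.0183  0.2672]
 [ 0.0155 -0.1153 -0.9932  0.9163]
 [ 0.      0.      0.      1.    ]]
```

View pics/top0.png

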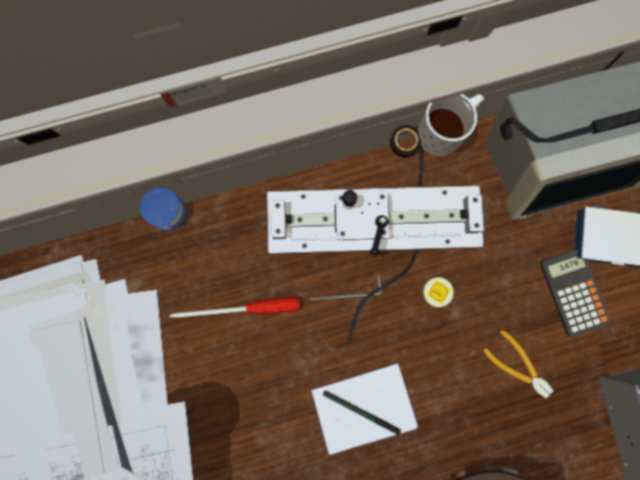

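View pics/side0.png

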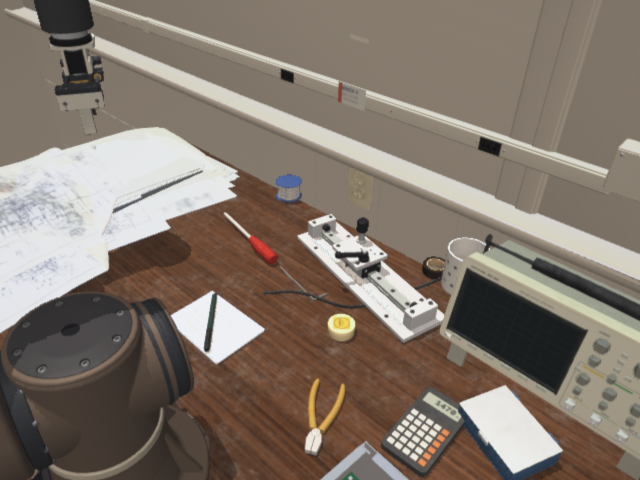

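The top view shows the slide plate at about (267–483, 187–253), the knob head at (349,198), the lever hub at (382,221) and the lever tip at (375,252). In the side view the knob is at (363,226) and the lever ball at about (339,257). The screwdriver, hex key and flux pot lie on the robot's side of the slide.

```bash
cat > h.py <<'E'
import numpy as np, cv2
from plant import telemetry, viewer
np.set_printoptions(precision=4,suppress=True)
def ray(n,uv):
    i=viewer.camera_info(n);K=np.array(i["intrinsics"]);E=np.array(i["extrinsics"])
    d=E[:3,:3]@np.linalg.solve(K,[uv[0],uv[1],1]);return E[:3,3],d/np.linalg.norm(d)
def onz(n,uv,z):
    c,d=ray(n,uv);return c+d*(z-c[2])/d[2]
def tri(a,b):
    (c1,d1),(c2,d2)=ray("top",a),ray("side",b)
    s=np.linalg.lstsq(np.c_[d1,-d2],c2-c1,rcond=None)[0]
    p,q=c1+s[0]*d1,c2+s[1]*d2;return (p+q)/2,np.linalg.norm(p-q)
def blob(img,box,lo,hi):
    x0,y0,x1,y1=box;m=cv2.inRange(img[y0:y1,x0:x1],lo,hi)
    cs=cv2.findContours(m,cv2.RETR_EXTERNAL,cv2.CHAIN_APPROX_NONE)[0];c=max(cs,key=cv2.contourArea)
    return c+np.array([x0,y0])
E
python3 - <<'E'
from h import *
t=cv2.imread("pics/top0.png");s=cv2.imread("pics/side0.png")
c=blob(t,(240,170,500,270),(170,170,170),(255,255,255))
b=cv2.boxPoints(cv2.minAreaRect(c));w=np.array([onz("top",p,.013) for p in b]);print(b);print(w[:,:2],w.mean(0))
e=[np.linalg.norm(w[i]-w[i-1]) for i in range(4)];print(e)
i=int(np.argmax(e));v=w[i]-w[i-1];v=v*np.sign(v[1]);print("y axis yaw",np.degrees(np.arctan2(-v[0],v[1])))
k=blob(t,(335,185,365,212),(0,0,0),(60,60,60));ks=blob(s,(350,213,376,236),(0,0,0),(60,60,60))
for q in (k,ks): print(cv2.minEnclosingCircle(q),cv2.boundingRect(q))
print("knob",tri(cv2.minEnclosingCircle(k)[0],cv2.minEnclosingCircle(ks)[0]),onz("top",cv2.minEnclosingCircle(k)[0],.098))
l=blob(t,(365,210,392,262),(0,0,0),(60,60,60));print(cv2.boundingRect(l))
for n,im,bx in (("t",t,(255,175,495,265)),("s",s,(290,200,450,340))):
    x0,y0,x1,y1=bx;cv2.imwrite(f"pics/c{n}.png",cv2.resize(im[y0:y1,x0:x1],None,fx=3,fy=3))
E
```

```text
[[266.9628 191.7364]
 [481.1011 185.4382]
 [482.8807 245.9447]
 [268.7424 252.2428]]
[[ 0.5809  0.3512]
 [ 0.5839 -0.0118]
 [ 0.4806 -0.0088]
 [ 0.4784  0.3494]] [0.5309 0.17   0.013 ]
[np.float64(0.10256726955870775), np.float64(0.36294456798853053), np.float64(0.10340510571847832), np.float64(0.35827351984425226)]
y axis yaw 0.47884578030378555
((349.0, 198.0), 7.280210018157959) (342, 191, 14, 15)
((361.7121276855469, 225.0757598876953), 7.436546802520752) (356, 218, 12, 15)
knob (array([0.5505, 0.2181, 0.0934]), np.float64(0.0003714631870708606)) [0.5497 0.2183 0.098 ]
(370, 217, 18, 39)
```

View pics/ct.png

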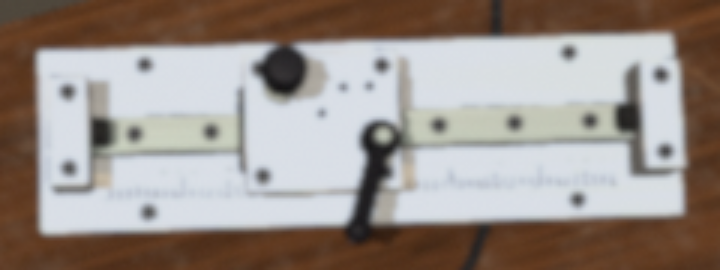

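The zoomed crop shows the carriage between the two buffers and the lever in its open position. The slide centre is (0.531, 0.170) with yaw about 0.45°. The knob is at (0.5505, 0.218, 0.093), which agrees with the given 94 mm height and puts the carriage at about +26 mm. The plate also measures close to its given 104 x 360 mm.

```bash
cat >> h.py <<'E'
from scipy.spatial.transform import Rotation as Ro
def delta(p,yaw):
    o=telemetry.get_obs();R=Ro.from_euler("xyz",o["orientation"],degrees=True)
    D=Ro.from_euler("xyz",[180,0,yaw],degrees=True)
    print("at",o["clock"],o["tool_pos"],o["orientation"],"shift",R.inv().apply(np.array(p)-o["tool_pos"]),"turn",(R.inv()*D).as_rotvec())
E
python3 -c "
from h import *
delta([.5505,.218,.19],.45)
t=cv2.imread('pics/top0.png')
for uv,z in (((374.3,251.7),.075),((381.5,220.5),.073),((513,217),0),((513,217),.15),((490,95),.2)): print(uv,onz('top',uv,z))
"
```

```text
at 0.1 [0.1616 0.6549 0.205 ] [179.9142  -0.0101 -13.8585] shift [0.4823 0.331  0.0156] turn [ 0.0015  0.     -0.2497]
(374.3, 251.7) [0.4687 0.1801 0.075 ]
(381.5, 220.5) [0.5178 0.1669 0.073 ]
(513, 217) [ 0.5306 -0.0675  0.    ]
(513, 217) [ 0.5062 -0.0127  0.15  ]
(490, 95) [0.6683 0.0264 0.2   ]
```

Request:
{"method": "carry_out", "body": {
  "rows": [
    [0.044,0.03,0.001,0,0,-0.023],
    [0.088,0.06,0.003,0,0,-0.045],
    [0.132,0.09,0.004,0,0,-0.068],
    [0.176,0.12,0.006,0,0,-0.091],
    [0.22,0.15,0.007,0,0,-0.114],
    [0.264,0.18,0.008,0,0,-0.136],
    [0.308,0.21,0.01,0,0,-0.159],
    [0.352,0.24,0.011,0,0,-0.182]
  ],
  "grip": 0.1
}}

```text
clock: 1.1
tool_pos: [0.4467, 0.3365, 0.1946]
orientation: [180.0, 0.0, -3.4]
force: [0.2, 0.9, 0.9]
opening: 0.0483
gripper_force: 0.0
```

Request:
{"method": "carry_out", "body": {
  "rows": [
    [0.037,0.038,0.001,0,0,-0.023],
    [0.074,0.075,0.003,0,0,-0.045],
    [0.1,0.101,0.004,0,0,-0.06],
    [0.112,0.113,0.005,0,0,-0.068],
    [0.112,0.113,0.005,0,0,-0.068]
  ]
}}

```text
clock: 1.72
tool_pos: [0.5513, 0.2173, 0.1892]
orientation: [180.0, 0.1, 0.3]
force: [-0.2, -0.4, -0.4]
opening: 0.0483
gripper_force: 0.0
```

```bash
python3 -c "
from h import *
delta([.5505,.218,.076],.45)
print(telemetry.get_obs()['joint_pos'],telemetry.get_obs()['force'])"
```

```text
at 1.725 [0.5513 0.2173 0.1892] [179.9596   0.0589   0.343 ] shift [-0.0007 -0.0008  0.1132] turn [ 0.0007  0.001  -0.0019]
[ 40.3949  13.5498 -11.4212  -0.0077 -65.1001  49.9514] [-0.1856 -0.371  -0.3989]
```

Request:
{"method": "carry_out", "body": {
  "rows": [
    [-0.001,-0.001,0.03,0,0,-0.002],
    [-0.001,-0.001,0.06,0,0,-0.002],
    [-0.001,-0.001,0.085,0,0,-0.002],
    [-0.001,-0.001,0.103,0,0,-0.002],
    [-0.001,-0.001,0.113,0,0,-0.002],
    [-0.001,-0.001,0.113,0,0,-0.002]
  ]
}}

```text
clock: 2.48
tool_pos: [0.5494, 0.2197, 0.0764]
orientation: [180.0, 0.1, 0.6]
force: [0.4, 0.9, 0.0]
opening: 0.0482
gripper_force: 0.0
```

Request:
{"method": "carry_out", "body": {
  "rows": [
    [0,0,0,0,0,0],
    [0,0,0,0,0,0],
    [0,0,0,0,0,0],
    [0,0,0,0,0,0]
  ],
  "grip": -1
}}

```text
clock: 2.98
tool_pos: [0.5502, 0.2196, 0.0774]
orientation: [-180.0, -0.0, 0.6]
force: [-1.6, -0.6, 3.2]
opening: 0.0214
gripper_force: 30.0
```

```bash
python3 -c "
from h import *
o=telemetry.get_obs();print(o['tool_pos'],o['force'],o['opening'],o['gripper_force'])
a,b=(cv2.cvtColor(viewer.snapshot(n),cv2.COLOR_RGB2BGR) for n in ('top','side'))
cv2.imwrite('pics/g1.png',np.hstack([cv2.resize(a[150:290,240:520],None,fx=1.4,fy=1.4),cv2.resize(b[170:310,270:470],None,fx=1.4,fy=1.4)]))"
```

```text
[0.5502 0.2196 0.0774] [-1.6345 -0.623   3.2111] 0.021374031234726365 30.019025795627385
```

View pics/g1.png

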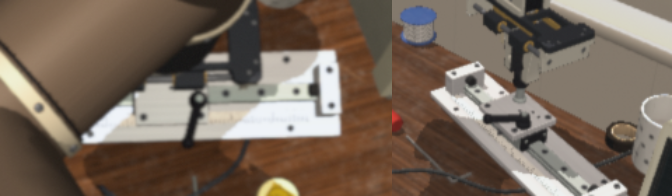

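The side view shows the fingers closed on the knob head, with grip force 30 N and opening 21 mm. Next I run it left.

Request:
{"method": "carry_out", "body": {
  "rows": [
    [0,-0.005,0,0,0,0],
    [0,-0.01,0,0,0,0]
  ]
}}

```text
clock: 3.32
tool_pos: [0.5501, 0.2288, 0.0773]
orientation: [179.9, -0.0, 0.6]
force: [1.9, -7.4, 6.5]
opening: 0.0213
gripper_force: 30.0
```

Request:
{"method": "carry_out", "body": {
  "rows": [
    [0,-0.005,0,0,0,0],
    [0,-0.01,0,0,0,0]
  ]
}}

```text
clock: 3.58
tool_pos: [0.5499, 0.2375, 0.0773]
orientation: [179.8, 0.0, 0.6]
force: [2.3, -11.1, 7.5]
opening: 0.0213
gripper_force: 30.1
```

Request:
{"method": "carry_out", "body": {
  "rows": [
    [0,-0.005,0,0,0,0],
    [0,-0.01,0,0,0,0]
  ]
}}

```text
clock: 3.82
tool_pos: [0.5499, 0.2475, 0.0773]
orientation: [179.8, 0.0, 0.6]
force: [1.7, -10.7, 7.1]
opening: 0.0211
gripper_force: 30.1
```

Request:
{"method": "carry_out", "body": {
  "rows": [
    [0,-0.005,0,0,0,0],
    [0,-0.01,0,0,0,0]
  ]
}}

```text
clock: 4.08
tool_pos: [0.5499, 0.2584, 0.0773]
orientation: [179.9, -0.0, 0.6]
force: [1.9, -4.2, 6.3]
opening: 0.0214
gripper_force: 30.0
```

Request:
{"method": "carry_out", "body": {
  "rows": [
    [0,-0.005,0,0,0,0],
    [0,-0.01,0,0,0,0]
  ]
}}

```text
clock: 4.32
tool_pos: [0.5499, 0.2699, 0.0773]
orientation: [-180.0, -0.0, 0.6]
force: [0.3, -1.2, 5.1]
opening: 0.0214
gripper_force: 30.0
```

Request:
{"method": "carry_out", "body": {
  "rows": [
    [0,-0.005,0,0,0,0],
    [0,-0.01,0,0,0,0],
    [0,-0.01,0,0,0,0]
  ]
}}

```text
clock: 4.7
tool_pos: [0.5498, 0.2808, 0.0773]
orientation: [-179.9, -0.1, 0.6]
force: [-0.1, 0.6, 4.4]
opening: 0.0218
gripper_force: 30.0
```

Request:
{"method": "carry_out", "body": {
  "rows": [
    [0,-0.0015,0,0,0,0],
    [0,-0.003,0,0,0,0],
    [0,-0.003,0,0,0,0]
  ]
}}

```text
clock: 5.08
tool_pos: [0.5498, 0.2831, 0.0773]
orientation: [-180.0, -0.1, 0.6]
force: [-0.0, 0.0, 4.9]
opening: 0.0214
gripper_force: 30.0
```

Request:
{"method": "carry_out", "body": {
  "rows": [
    [0,-0.001,0,0,0,0],
    [0,-0.002,0,0,0,0],
    [0,-0.002,0,0,0,0]
  ]
}}

```text
clock: 5.45
tool_pos: [0.5498, 0.2851, 0.0774]
orientation: [-180.0, -0.1, 0.6]
force: [-0.1, -1.4, 5.0]
opening: 0.0215
gripper_force: 30.0
```

Request:
{"method": "carry_out", "body": {
  "rows": [
    [0,-0.001,0,0,0,0],
    [0,-0.002,0,0,0,0],
    [0,-0.002,0,0,0,0]
  ]
}}

```text
clock: 5.82
tool_pos: [0.5498, 0.287, 0.0773]
orientation: [-180.0, -0.1, 0.6]
force: [-0.3, -0.5, 4.4]
opening: 0.0211
gripper_force: 30.0
```

Request:
{"method": "carry_out", "body": {
  "rows": [
    [0,-0.001,0,0,0,0],
    [0,-0.0015,0,0,0,0],
    [0,-0.0015,0,0,0,0]
  ]
}}

```text
clock: 6.2
tool_pos: [0.5497, 0.2885, 0.0773]
orientation: [-180.0, -0.1, 0.6]
force: [0.1, -1.4, 5.1]
opening: 0.0214
gripper_force: 30.0
```

Request:
{"method": "carry_out", "body": {
  "rows": [
    [0,-0.001,0,0,0,0],
    [0,-0.0015,0,0,0,0],
    [0,-0.0015,0,0,0,0]
  ]
}}

```text
clock: 6.58
tool_pos: [0.5497, 0.29, 0.0773]
orientation: [-180.0, -0.1, 0.6]
force: [-0.1, -0.9, 5.4]
opening: 0.0211
gripper_force: 30.0
```

Request:
{"method": "carry_out", "body": {
  "rows": [
    [0,-0.001,0,0,0,0],
    [0,-0.0015,0,0,0,0],
    [0,-0.0015,0,0,0,0]
  ]
}}

```text
clock: 6.95
tool_pos: [0.5497, 0.2908, 0.0773]
orientation: [180.0, -0.0, 0.6]
force: [1.4, -2.5, 5.9]
opening: 0.0217
gripper_force: 30.0
```

Request:
{"method": "carry_out", "body": {
  "rows": [
    [0,-0.001,0,0,0,0],
    [0,-0.0015,0,0,0,0],
    [0,-0.0015,0,0,0,0]
  ]
}}

```text
clock: 7.32
tool_pos: [0.5497, 0.2917, 0.0773]
orientation: [179.9, -0.0, 0.6]
force: [1.7, -6.6, 6.3]
opening: 0.0214
gripper_force: 30.0
```

Buffer contact shows about 6.6 N at tool y ≈ 0.291, so the carriage is at the left stop. Next is the full stroke right, sampling every 8 mm.

Request:
{"method": "carry_out", "body": {
  "rows": [
    [0,0.004,0,0,0,0],
    [0,0.008,0,0,0,0]
  ]
}}

```text
clock: 7.58
tool_pos: [0.5498, 0.2854, 0.0773]
orientation: [-179.9, -0.1, 0.6]
force: [-1.0, 0.9, 4.6]
opening: 0.0213
gripper_force: 30.0
```

Request:
{"method": "carry_out", "body": {
  "rows": [
    [0,0.004,0,0,0,0],
    [0,0.008,0,0,0,0]
  ]
}}

```text
clock: 7.82
tool_pos: [0.5498, 0.2773, 0.0773]
orientation: [-179.9, -0.1, 0.6]
force: [0.1, 1.5, 4.5]
opening: 0.0216
gripper_force: 30.0
```

Request:
{"method": "carry_out", "body": {
  "rows": [
    [0,0.004,0,0,0,0],
    [0,0.008,0,0,0,0]
  ]
}}

```text
clock: 8.07
tool_pos: [0.5499, 0.2693, 0.0773]
orientation: [-179.9, -0.1, 0.6]
force: [0.1, 1.1, 5.4]
opening: 0.0214
gripper_force: 30.0
```

Request:
{"method": "carry_out", "body": {
  "rows": [
    [0,0.004,0,0,0,0]
  ]
}}

```text
clock: 8.2
tool_pos: [0.55, 0.2654, 0.0773]
orientation: [-179.9, -0.1, 0.6]
force: [-1.0, 2.0, 5.1]
opening: 0.0211
gripper_force: 30.0
```

Request:
{"method": "carry_out", "body": {
  "rows": [
    [0,0.004,0,0,0,0]
  ]
}}

```text
clock: 8.32
tool_pos: [0.55, 0.2619, 0.0774]
orientation: [-179.9, -0.1, 0.6]
force: [-2.9, 5.3, 5.1]
opening: 0.0214
gripper_force: 30.0
```

Request:
{"method": "carry_out", "body": {
  "rows": [
    [0,0.004,0,0,0,0]
  ]
}}

```text
clock: 8.45
tool_pos: [0.5501, 0.2586, 0.0774]
orientation: [-179.8, -0.1, 0.6]
force: [-3.1, 9.3, 4.6]
opening: 0.0215
gripper_force: 30.0
```

Request:
{"method": "carry_out", "body": {
  "rows": [
    [0,0.004,0,0,0,0]
  ]
}}

```text
clock: 8.57
tool_pos: [0.5501, 0.2554, 0.0774]
orientation: [-179.8, -0.1, 0.6]
force: [-3.3, 9.5, 4.4]
opening: 0.0215
gripper_force: 30.0
```

Request:
{"method": "carry_out", "body": {
  "rows": [
    [0,0.004,0,0,0,0]
  ]
}}

```text
clock: 8.7
tool_pos: [0.5501, 0.2516, 0.0774]
orientation: [-179.7, -0.1, 0.6]
force: [-3.6, 10.8, 5.1]
opening: 0.0211
gripper_force: 30.0
```

Request:
{"method": "carry_out", "body": {
  "rows": [
    [0,0.004,0,0,0,0]
  ]
}}

```text
clock: 8.82
tool_pos: [0.5502, 0.2477, 0.0774]
orientation: [-179.7, -0.1, 0.6]
force: [-2.5, 10.5, 4.1]
opening: 0.0217
gripper_force: 30.0
```

Request:
{"method": "carry_out", "body": {
  "rows": [
    [0,0.004,0,0,0,0]
  ]
}}

```text
clock: 8.95
tool_pos: [0.5502, 0.2437, 0.0774]
orientation: [-179.7, -0.1, 0.6]
force: [-3.2, 10.5, 4.9]
opening: 0.0211
gripper_force: 30.0
```

Request:
{"method": "carry_out", "body": {
  "rows": [
    [0,0.004,0,0,0,0]
  ]
}}

```text
clock: 9.07
tool_pos: [0.5502, 0.2396, 0.0774]
orientation: [-179.8, -0.1, 0.6]
force: [-3.1, 9.0, 4.5]
opening: 0.0217
gripper_force: 30.0
```

Request:
{"method": "carry_out", "body": {
  "rows": [
    [0,0.004,0,0,0,0]
  ]
}}

```text
clock: 9.2
tool_pos: [0.5502, 0.2353, 0.0773]
orientation: [-179.8, -0.1, 0.6]
force: [-3.7, 7.7, 4.0]
opening: 0.0214
gripper_force: 30.0
```

Request:
{"method": "carry_out", "body": {
  "rows": [
    [0,0.004,0,0,0,0]
  ]
}}

```text
clock: 9.32
tool_pos: [0.5502, 0.2307, 0.0773]
orientation: [-179.8, -0.1, 0.6]
force: [-2.4, 5.4, 4.9]
opening: 0.0211
gripper_force: 30.0
```

Request:
{"method": "carry_out", "body": {
  "rows": [
    [0,0.004,0,0,0,0]
  ]
}}

```text
clock: 9.45
tool_pos: [0.5502, 0.226, 0.0773]
orientation: [-179.9, -0.1, 0.6]
force: [-1.8, 3.3, 4.1]
opening: 0.0211
gripper_force: 30.0
```

Request:
{"method": "carry_out", "body": {
  "rows": [
    [0,0.004,0,0,0,0]
  ]
}}

```text
clock: 9.57
tool_pos: [0.5502, 0.2214, 0.0773]
orientation: [-179.9, -0.1, 0.6]
force: [-2.0, 1.6, 5.7]
opening: 0.0216
gripper_force: 30.0
```

Request:
{"method": "carry_out", "body": {
  "rows": [
    [0,0.004,0,0,0,0]
  ]
}}

```text
clock: 9.7
tool_pos: [0.5503, 0.2172, 0.0773]
orientation: [-180.0, -0.0, 0.6]
force: [-2.0, 1.2, 6.4]
opening: 0.0212
gripper_force: 30.0
```

Request:
{"method": "carry_out", "body": {
  "rows": [
    [0,0.004,0,0,0,0],
    [0,0.008,0,0,0,0]
  ]
}}

```text
clock: 9.95
tool_pos: [0.5503, 0.2091, 0.0773]
orientation: [-180.0, -0.0, 0.6]
force: [-1.8, 1.6, 6.8]
opening: 0.0217
gripper_force: 30.0
```

Request:
{"method": "carry_out", "body": {
  "rows": [
    [0,0.004,0,0,0,0],
    [0,0.008,0,0,0,0]
  ]
}}

```text
clock: 10.2
tool_pos: [0.5504, 0.2011, 0.0773]
orientation: [-180.0, -0.0, 0.6]
force: [-1.1, 2.1, 6.3]
opening: 0.0211
gripper_force: 30.1
```

Request:
{"method": "carry_out", "body": {
  "rows": [
    [0,0.004,0,0,0,0],
    [0,0.008,0,0,0,0]
  ]
}}

```text
clock: 10.45
tool_pos: [0.5504, 0.1931, 0.0773]
orientation: [-180.0, -0.0, 0.6]
force: [-2.5, 1.6, 6.8]
opening: 0.0211
gripper_force: 30.1
```

Request:
{"method": "carry_out", "body": {
  "rows": [
    [0,0.004,0,0,0,0],
    [0,0.008,0,0,0,0]
  ]
}}

```text
clock: 10.7
tool_pos: [0.5505, 0.185, 0.0773]
orientation: [-180.0, -0.0, 0.6]
force: [-2.3, 2.4, 5.8]
opening: 0.0214
gripper_force: 30.1
```

Request:
{"method": "carry_out", "body": {
  "rows": [
    [0,0.004,0,0,0,0],
    [0,0.008,0,0,0,0]
  ]
}}

```text
clock: 10.95
tool_pos: [0.5506, 0.177, 0.0773]
orientation: [-180.0, -0.0, 0.6]
force: [-2.7, 1.7, 7.2]
opening: 0.0214
gripper_force: 30.1
```

Request:
{"method": "carry_out", "body": {
  "rows": [
    [0,0.004,0,0,0,0],
    [0,0.008,0,0,0,0]
  ]
}}

```text
clock: 11.2
tool_pos: [0.5506, 0.169, 0.0773]
orientation: [-180.0, -0.0, 0.6]
force: [-2.5, 2.2, 6.7]
opening: 0.0213
gripper_force: 30.1
```

Request:
{"method": "carry_out", "body": {
  "rows": [
    [0,0.004,0,0,0,0],
    [0,0.008,0,0,0,0]
  ]
}}

```text
clock: 11.45
tool_pos: [0.5507, 0.161, 0.0773]
orientation: [-180.0, -0.0, 0.6]
force: [-1.6, 1.2, 8.1]
opening: 0.0215
gripper_force: 30.1
```

Request:
{"method": "carry_out", "body": {
  "rows": [
    [0,0.004,0,0,0,0],
    [0,0.008,0,0,0,0]
  ]
}}

```text
clock: 11.7
tool_pos: [0.5507, 0.1529, 0.0773]
orientation: [-180.0, -0.0, 0.6]
force: [-2.6, 1.0, 7.1]
opening: 0.0211
gripper_force: 30.1
```

Request:
{"method": "carry_out", "body": {
  "rows": [
    [0,0.004,0,0,0,0],
    [0,0.008,0,0,0,0]
  ]
}}

```text
clock: 11.95
tool_pos: [0.5508, 0.1449, 0.0773]
orientation: [-180.0, -0.0, 0.6]
force: [-2.8, 1.5, 6.9]
opening: 0.0211
gripper_force: 30.1
```

Request:
{"method": "carry_out", "body": {
  "rows": [
    [0,0.004,0,0,0,0],
    [0,0.008,0,0,0,0]
  ]
}}

```text
clock: 12.2
tool_pos: [0.5508, 0.1369, 0.0773]
orientation: [-180.0, -0.0, 0.6]
force: [-2.8, 0.1, 7.5]
opening: 0.0214
gripper_force: 30.1
```

Request:
{"method": "carry_out", "body": {
  "rows": [
    [0,0.004,0,0,0,0],
    [0,0.008,0,0,0,0]
  ]
}}

```text
clock: 12.45
tool_pos: [0.5509, 0.1289, 0.0773]
orientation: [-180.0, -0.0, 0.6]
force: [-2.3, 0.8, 7.5]
opening: 0.0214
gripper_force: 30.1
```

The drag peaks at about 10.5 N around tool y ≈ 0.246. Everywhere else is 1–2 N so far. Now I finish the stroke to the right buffer.

Request:
{"method": "carry_out", "body": {
  "rows": [
    [0,0.004,0,0,0,0],
    [0,0.008,0,0,0,0]
  ]
}}

```text
clock: 12.7
tool_pos: [0.5509, 0.1209, 0.0773]
orientation: [-180.0, -0.0, 0.6]
force: [-2.8, 1.6, 8.0]
opening: 0.0214
gripper_force: 30.1
```

Request:
{"method": "carry_out", "body": {
  "rows": [
    [0,0.004,0,0,0,0],
    [0,0.008,0,0,0,0]
  ]
}}

```text
clock: 12.95
tool_pos: [0.551, 0.1128, 0.0773]
orientation: [-180.0, -0.0, 0.6]
force: [-3.5, 1.5, 7.0]
opening: 0.021
gripper_force: 30.1
```

Request:
{"method": "carry_out", "body": {
  "rows": [
    [0,0.004,0,0,0,0],
    [0,0.008,0,0,0,0]
  ]
}}

```text
clock: 13.2
tool_pos: [0.5511, 0.1048, 0.0773]
orientation: [-180.0, -0.0, 0.6]
force: [-3.1, 1.2, 8.4]
opening: 0.0213
gripper_force: 30.1
```

Request:
{"method": "carry_out", "body": {
  "rows": [
    [0,0.0015,0,0,0,0],
    [0,0.003,0,0,0,0]
  ]
}}

```text
clock: 13.45
tool_pos: [0.5511, 0.1018, 0.0773]
orientation: [-180.0, -0.0, 0.6]
force: [-3.5, 1.6, 8.1]
opening: 0.0211
gripper_force: 30.1
```

Request:
{"method": "carry_out", "body": {
  "rows": [
    [0,0.0015,0,0,0,0],
    [0,0.003,0,0,0,0]
  ]
}}

```text
clock: 13.7
tool_pos: [0.5511, 0.099, 0.0773]
orientation: [-180.0, -0.0, 0.6]
force: [-3.9, 3.3, 8.2]
opening: 0.0214
gripper_force: 30.1
```

Request:
{"method": "carry_out", "body": {
  "rows": [
    [0,0.001,0,0,0,0],
    [0,0.002,0,0,0,0],
    [0,0.002,0,0,0,0]
  ]
}}

```text
clock: 14.08
tool_pos: [0.5511, 0.0978, 0.0773]
orientation: [-179.9, -0.0, 0.6]
force: [-3.8, 5.3, 8.6]
opening: 0.0215
gripper_force: 30.1
```

Both buffers were met: contact at about 0.290 and 0.099, so travel is 191 mm and mid-travel is 0.1945. Now back toward the tight zone for a slow pass.

Request:
{"method": "carry_out", "body": {
  "rows": [
    [0,-0.005,0,0,0,0],
    [0,-0.012,0,0,0,0],
    [0,-0.02,0,0,0,0],
    [0,-0.028,0,0,0,0],
    [0,-0.036,0,0,0,0],
    [0,-0.044,0,0,0,0],
    [0,-0.052,0,0,0,0],
    [0,-0.06,0,0,0,0]
  ]
}}

```text
clock: 15.08
tool_pos: [0.5506, 0.1567, 0.0773]
orientation: [180.0, -0.0, 0.6]
force: [-0.6, -1.3, 6.7]
opening: 0.0216
gripper_force: 30.1
```

Request:
{"method": "carry_out", "body": {
  "rows": [
    [0,-0.008,0,0,0,0],
    [0,-0.016,0,0,0,0],
    [0,-0.024,0,0,0,0],
    [0,-0.032,0,0,0,0],
    [0,-0.04,0,0,0,0],
    [0,-0.046,0,0,0,0],
    [0,-0.05,0,0,0,0],
    [0,-0.052,0,0,0,0]
  ]
}}

```text
clock: 16.08
tool_pos: [0.5503, 0.2088, 0.0773]
orientation: [180.0, -0.0, 0.6]
force: [-1.0, -1.3, 6.9]
opening: 0.0217
gripper_force: 30.1
```

Request:
{"method": "carry_out", "body": {
  "rows": [
    [0,-0.0015,0,0,0,0],
    [0,-0.003,0,0,0,0]
  ]
}}

```text
clock: 16.32
tool_pos: [0.5503, 0.2116, 0.0773]
orientation: [180.0, -0.0, 0.6]
force: [-0.1, 0.1, 6.9]
opening: 0.0214
gripper_force: 30.1
```

Request:
{"method": "carry_out", "body": {
  "rows": [
    [0,-0.0015,0,0,0,0],
    [0,-0.003,0,0,0,0]
  ]
}}

```text
clock: 16.58
tool_pos: [0.5503, 0.2146, 0.0773]
orientation: [180.0, -0.0, 0.6]
force: [-0.5, -1.9, 6.9]
opening: 0.0216
gripper_force: 30.1
```

Request:
{"method": "carry_out", "body": {
  "rows": [
    [0,-0.0015,0,0,0,0],
    [0,-0.003,0,0,0,0]
  ]
}}

```text
clock: 16.82
tool_pos: [0.5502, 0.2176, 0.0773]
orientation: [180.0, -0.0, 0.6]
force: [-0.1, -1.6, 6.6]
opening: 0.0214
gripper_force: 30.1
```

Request:
{"method": "carry_out", "body": {
  "rows": [
    [0,-0.0015,0,0,0,0],
    [0,-0.003,0,0,0,0]
  ]
}}

```text
clock: 17.08
tool_pos: [0.5502, 0.2206, 0.0773]
orientation: [180.0, -0.0, 0.6]
force: [-1.1, -0.9, 6.0]
opening: 0.0214
gripper_force: 30.1
```

Request:
{"method": "carry_out", "body": {
  "rows": [
    [0,-0.0015,0,0,0,0],
    [0,-0.003,0,0,0,0]
  ]
}}

```text
clock: 17.32
tool_pos: [0.5502, 0.2234, 0.0773]
orientation: [180.0, -0.0, 0.6]
force: [-0.0, -1.7, 7.2]
opening: 0.0213
gripper_force: 30.1
```

Request:
{"method": "carry_out", "body": {
  "rows": [
    [0,-0.0015,0,0,0,0],
    [0,-0.003,0,0,0,0]
  ]
}}

```text
clock: 17.58
tool_pos: [0.5501, 0.226, 0.0773]
orientation: [179.9, -0.0, 0.6]
force: [0.2, -4.7, 6.5]
opening: 0.0212
gripper_force: 30.1
```

Request:
{"method": "carry_out", "body": {
  "rows": [
    [0,-0.0015,0,0,0,0],
    [0,-0.003,0,0,0,0]
  ]
}}

```text
clock: 17.82
tool_pos: [0.5501, 0.2285, 0.0773]
orientation: [179.9, -0.0, 0.6]
force: [1.4, -6.3, 6.9]
opening: 0.0217
gripper_force: 30.1
```

Request:
{"method": "carry_out", "body": {
  "rows": [
    [0,-0.0015,0,0,0,0],
    [0,-0.003,0,0,0,0]
  ]
}}

```text
clock: 18.08
tool_pos: [0.55, 0.2309, 0.0773]
orientation: [179.9, 0.0, 0.6]
force: [2.2, -8.6, 7.4]
opening: 0.0216
gripper_force: 30.1
```

Request:
{"method": "carry_out", "body": {
  "rows": [
    [0,-0.0015,0,0,0,0],
    [0,-0.003,0,0,0,0]
  ]
}}

```text
clock: 18.32
tool_pos: [0.55, 0.2333, 0.0773]
orientation: [179.8, 0.0, 0.6]
force: [1.4, -7.9, 7.2]
opening: 0.0216
gripper_force: 30.1
```

Request:
{"method": "carry_out", "body": {
  "rows": [
    [0,-0.0015,0,0,0,0],
    [0,-0.003,0,0,0,0]
  ]
}}

```text
clock: 18.58
tool_pos: [0.55, 0.2367, 0.0773]
orientation: [179.9, 0.0, 0.6]
force: [1.1, -7.1, 7.8]
opening: 0.0213
gripper_force: 30.1
```

Request:
{"method": "carry_out", "body": {
  "rows": [
    [0,-0.0015,0,0,0,0],
    [0,-0.003,0,0,0,0]
  ]
}}

```text
clock: 18.82
tool_pos: [0.55, 0.2395, 0.0773]
orientation: [179.8, 0.0, 0.6]
force: [1.8, -7.9, 7.6]
opening: 0.0216
gripper_force: 30.1
```

Request:
{"method": "carry_out", "body": {
  "rows": [
    [0,-0.0015,0,0,0,0],
    [0,-0.003,0,0,0,0]
  ]
}}

```text
clock: 19.08
tool_pos: [0.55, 0.2425, 0.0773]
orientation: [179.8, 0.0, 0.6]
force: [2.0, -8.9, 7.6]
opening: 0.0216
gripper_force: 30.1
```

Request:
{"method": "carry_out", "body": {
  "rows": [
    [0,-0.0015,0,0,0,0],
    [0,-0.003,0,0,0,0]
  ]
}}

```text
clock: 19.32
tool_pos: [0.5499, 0.2455, 0.0773]
orientation: [179.8, 0.0, 0.6]
force: [2.7, -10.2, 7.9]
opening: 0.021
gripper_force: 30.1
```

Request:
{"method": "carry_out", "body": {
  "rows": [
    [0,-0.0015,0,0,0,0],
    [0,-0.003,0,0,0,0]
  ]
}}

```text
clock: 19.58
tool_pos: [0.5499, 0.2486, 0.0773]
orientation: [179.8, 0.0, 0.6]
force: [1.6, -8.9, 7.4]
opening: 0.0214
gripper_force: 30.1
```

Request:
{"method": "carry_out", "body": {
  "rows": [
    [0,-0.0015,0,0,0,0],
    [0,-0.003,0,0,0,0]
  ]
}}

```text
clock: 19.82
tool_pos: [0.5499, 0.2518, 0.0773]
orientation: [179.9, 0.0, 0.6]
force: [1.9, -8.2, 8.1]
opening: 0.0214
gripper_force: 30.1
```

Request:
{"method": "carry_out", "body": {
  "rows": [
    [0,-0.0015,0,0,0,0],
    [0,-0.003,0,0,0,0]
  ]
}}

```text
clock: 20.08
tool_pos: [0.5499, 0.2554, 0.0773]
orientation: [179.9, -0.0, 0.6]
force: [1.5, -6.4, 6.7]
opening: 0.0212
gripper_force: 30.1
```

Request:
{"method": "carry_out", "body": {
  "rows": [
    [0,-0.0015,0,0,0,0],
    [0,-0.003,0,0,0,0]
  ]
}}

```text
clock: 20.32
tool_pos: [0.5499, 0.2588, 0.0773]
orientation: [179.9, -0.0, 0.6]
force: [1.3, -3.0, 6.7]
opening: 0.0212
gripper_force: 30.1
```

Request:
{"method": "carry_out", "body": {
  "rows": [
    [0,-0.0015,0,0,0,0],
    [0,-0.003,0,0,0,0]
  ]
}}

```text
clock: 20.58
tool_pos: [0.5499, 0.2622, 0.0773]
orientation: [180.0, -0.0, 0.6]
force: [1.4, -3.3, 5.5]
opening: 0.0214
gripper_force: 30.0
```

Slow pass left: half-levels at 0.2275 and 0.2564 (centre 0.242). The pass right gave a centre of 0.2463. Averaging the two directions puts the tight spot at tool y ≈ 0.244, which is carriage +50 mm. I return there.

Request:
{"method": "carry_out", "body": {
  "rows": [
    [0,0.004,0,0,0,0],
    [0,0.008,0,0,0,0],
    [0,0.012,0,0,0,0],
    [0,0.016,0,0,0,0],
    [0,0.019,0,0,0,0],
    [0,0.02,0,0,0,0]
  ]
}}

```text
clock: 21.32
tool_pos: [0.5502, 0.2449, 0.0774]
orientation: [-179.8, -0.1, 0.6]
force: [-2.9, 7.9, 6.2]
opening: 0.0214
gripper_force: 30.0
```

Request:
{"method": "carry_out", "body": {
  "rows": [
    [0,0,0,0,0,0],
    [0,0,0,0,0,0],
    [0,0,0,0,0,0]
  ],
  "grip": 0.1
}}

```text
clock: 21.7
tool_pos: [0.5494, 0.2421, 0.0764]
orientation: [180.0, 0.1, 0.6]
force: [-0.2, 0.2, -0.1]
opening: 0.045
gripper_force: 0.0
```

Request:
{"method": "carry_out", "body": {
  "rows": [
    [0,0,-0.01,0,0,0],
    [0,0,-0.03,0,0,0],
    [0,0,-0.06,0,0,0],
    [0,0,-0.09,0,0,0],
    [-0.03,0.027,-0.1,0,0,0],
    [-0.06,0.055,-0.1,0,0,0],
    [-0.08,0.075,-0.1,0,0,0],
    [-0.086,0.079,-0.1,0,0,0]
  ]
}}

```text
clock: 22.7
tool_pos: [0.4637, 0.1616, 0.1779]
orientation: [-179.9, -0.1, 0.6]
force: [0.2, 0.1, 0.2]
opening: 0.0483
gripper_force: 0.0
```

Request:
{"method": "carry_out", "body": {
  "rows": [
    [0,0,0,0,0,0],
    [0,0,0,0,0,0],
    [0,0,0,0,0,0]
  ],
  "grip": -1
}}

```text
clock: 23.08
tool_pos: [0.465, 0.1631, 0.1766]
orientation: [180.0, 0.0, 0.6]
force: [0.7, 0.1, -0.9]
opening: 0.0237
gripper_force: 0.0
```

```bash
python3 -c "
from h import *
o=telemetry.get_obs();print(o['clock'],o['tool_pos'],o['force'],o['opening'])
a,b=(cv2.cvtColor(viewer.snapshot(n),cv2.COLOR_RGB2BGR) for n in ('top','side'))
cv2.imwrite('pics/t2.png',a);cv2.imwrite('pics/s2.png',b)
cv2.imwrite('pics/g2.png',np.hstack([cv2.resize(a[170:270,250:400],None,fx=2.6,fy=2.6),cv2.resize(b[190:290,280:430],None,fx=2.6,fy=2.6)]))"
```

```text
23.075 [0.465  0.1631 0.1766] [ 0.734   0.1179 -0.8799] 0.023740349326280934
```

View pics/g2.png

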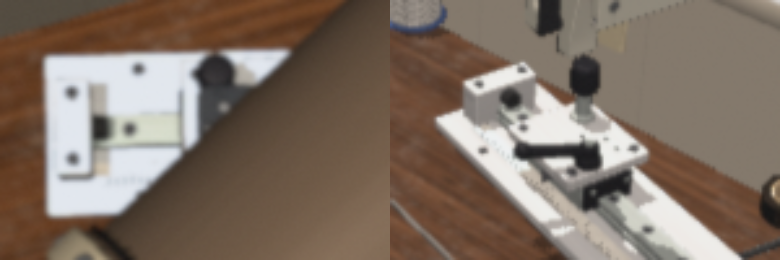

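The side view shows the carriage with the lever still open: ball at crop (522,151), hub at (587,148), and the released knob head at (585,75). I cast these onto their known heights.

```bash
python3 -c "
from h import *
f=lambda u,v:((u-390)/2.6+280,v/2.6+190)
for n,p,z in (('ball',(521,151),.075),('hub',(588,147),.073),('knob',(585,75),.094)): print(n,onz('side',f(*p),z))
delta([.465,.165,.066],.6)"
```

```text
ball [0.469  0.2061 0.075 ]
hub [0.5163 0.1872 0.073 ]
knob [0.5511 0.2424 0.094 ]
at 23.175 [0.4648 0.1629 0.1765] [179.9705   0.0289   0.5903] shift [ 0.0003 -0.0021  0.1105] turn [ 0.0005  0.0005 -0.0002]
```

Request:
{"method": "carry_out", "body": {
  "rows": [
    [0,0,0.03,0,0,0],
    [0,0,0.06,0,0,0],
    [0,0,0.085,0,0,0],
    [0,0,0.103,0,0,0],
    [0,0,0.11,0,0,0],
    [0,0,0.11,0,0,0]
  ]
}}

```text
clock: 23.92
tool_pos: [0.4646, 0.1626, 0.0667]
orientation: [180.0, 0.0, 0.6]
force: [0.6, -0.6, 0.3]
opening: 0.0001
gripper_force: 0.0
```

Request:
{"method": "carry_out", "body": {
  "rows": [
    [0,-0.004,0,0,0,0],
    [0,-0.008,0,0,0,0],
    [0,-0.011,0,0,0,0]
  ]
}}

```text
clock: 24.3
tool_pos: [0.4647, 0.1742, 0.0674]
orientation: [-180.0, -0.0, 0.6]
force: [-0.0, -0.6, 0.3]
opening: 0.0001
gripper_force: 0.0
```

Request:
{"method": "carry_out", "body": {
  "rows": [
    [0.001,-0.006,0,0,0,0],
    [0.002,-0.012,0,0,0,0],
    [0.004,-0.018,0,0,0,0],
    [0.007,-0.024,0,0,0,0],
    [0.011,-0.029,0,0,0,0]
  ]
}}

```text
clock: 24.92
tool_pos: [0.4754, 0.2032, 0.0668]
orientation: [180.0, 0.0, 0.6]
force: [-0.3, -0.7, -0.7]
opening: 0.0004
gripper_force: 0.0
```

Request:
{"method": "carry_out", "body": {
  "rows": [
    [0.003,-0.004,0,0,0,0],
    [0.006,-0.008,0,0,0,0],
    [0.01,-0.012,0,0,0,0]
  ]
}}

```text
clock: 25.3
tool_pos: [0.4852, 0.215, 0.0668]
orientation: [180.0, 0.0, 0.6]
force: [0.6, 0.5, -0.3]
opening: 0.0003
gripper_force: 0.0
```

Request:
{"method": "carry_out", "body": {
  "rows": [
    [0.003,-0.005,0,0,0,0],
    [0.006,-0.009,0,0,0,0]
  ]
}}

```text
clock: 25.55
tool_pos: [0.4911, 0.2243, 0.0669]
orientation: [-180.0, -0.0, 0.6]
force: [0.3, 0.2, -0.1]
opening: 0.0002
gripper_force: 0.0
```

```bash
python3 -c "
from h import *
b=cv2.cvtColor(viewer.snapshot('side'),cv2.COLOR_RGB2BGR)
cv2.imwrite('pics/g3.png',cv2.resize(b[170:300,270:430],None,fx=3,fy=3))"
```

```text
(no output)
```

View pics/g3.png

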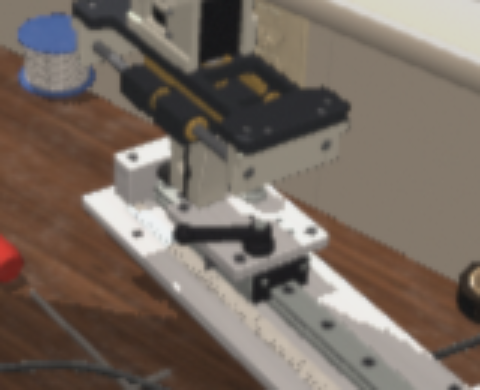

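The side view shows the fingers beside the carriage, with the lever ball at about (331,248) full-frame. I project the candidate lever angles to check whether it has turned.

```bash
python3 -c "
from h import *
i=viewer.camera_info('side');K=np.array(i['intrinsics']);E=np.linalg.inv(np.array(i['extrinsics']))
def pr(p): q=K@(E@np.r_[p,1])[:3]; return q[:2]/q[2]
A=np.array([.5185,.1905])
for t in (0,.26,.6,.9,1.2,1.4,1.57): print(t,pr(np.r_[A+.052*np.array([-np.cos(t),np.sin(t)]),.075]))
o=telemetry.get_obs();print('tcp',o['tool_pos'],pr(o['tool_pos']),'hub',pr(np.r_[A,.073]),o['force'],o['clock'])
b=cv2.imread('pics/s2.png');c=cv2.cvtColor(viewer.snapshot('side'),cv2.COLOR_RGB2BGR)
cv2.imwrite('pics/g4.png',np.hstack([cv2.resize(x[205:275,300:400],None,fx=4,fy=4) for x in (b,c)]))
"
```

```text
0 [333.7794 252.7176]
0.26 [330.7044 248.7956]
0.6 [329.369  243.3918]
0.9 [330.7354 238.8278]
1.2 [334.2869 234.8593]
1.4 [337.6948 232.7023]
1.57 [341.1274 231.2416]
tcp [0.4916 0.2247 0.0669] [334.6885 243.0148] hub [356.0646 245.3176] [0.3543 0.6203 0.0156] 25.6
```

View pics/g4.png

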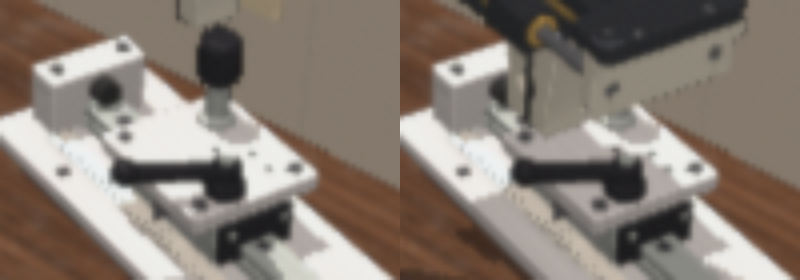

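The lever has not turned, and force stayed near zero, so the fingers passed it without touching. I project the fingertip footprint at several heights to find where the tips really are.

```bash
python3 -c "
from h import *
i=viewer.camera_info('side');K=np.array(i['intrinsics']);E=np.linalg.inv(np.array(i['extrinsics']))
def pr(p): q=K@(E@np.r_[p,1])[:3]; return np.round(q[:2]/q[2],1)
for z in (.067,.077,.087):
  print(z,[pr([.4916+a,.2247+b,z]).tolist() for a in(-.0095,.0095) for b in (-.021,.021)])
o=telemetry.get_obs();print(o['joint_pos'],o['moment'],o['opening'])
c=cv2.cvtColor(viewer.snapshot('side'),cv2.COLOR_RGB2BGR)
cv2.imwrite('pics/g5.png',cv2.resize(c[210:260,315:375],None,fx=10,fy=10,interpolation=cv2.INTER_CUBIC))
"
```

```text
0.067 [[336.6, 250.0], [324.9, 239.0], [344.7, 247.0], [332.9, 236.2]]
0.077 [[336.8, 245.8], [325.1, 234.9], [344.9, 242.9], [333.1, 232.1]]
0.087 [[337.0, 241.6], [325.2, 230.8], [345.2, 238.7], [333.3, 228.0]]
[ 45.3541  15.6592 -26.7261   0.0062 -47.6074  45.2397] [-0.0677  0.0425 -0.0284] 0.0003522727329175238
```

View pics/g5.png

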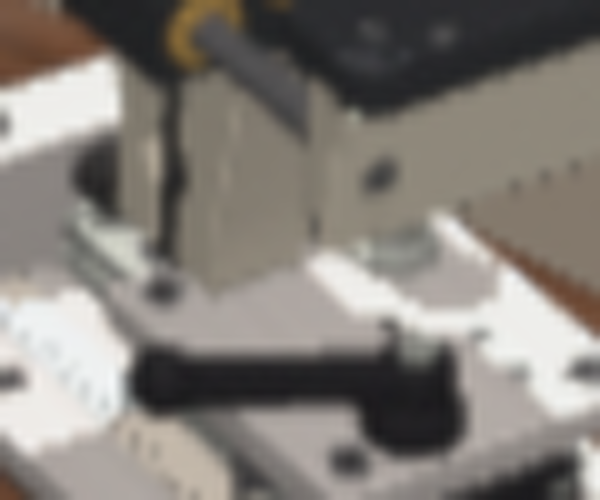

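The finger bottom's front corner is at full-frame (336.5,239). That matches the footprint in x and y, but at z ≈ 0.093, about 26 mm above the reported TCP, so the fingers passed over the lever. I go back to the start side, clear of the plate, then go lower and feel for contact.

Request:
{"method": "carry_out", "body": {
  "rows": [
    [0,0,-0.006,0,0,0],
    [-0.007,0.015,-0.006,0,0,0],
    [-0.014,0.03,-0.006,0,0,0],
    [-0.021,0.045,-0.006,0,0,0],
    [-0.027,0.057,-0.006,0,0,0],
    [-0.03,0.063,-0.006,0,0,0]
  ]
}}

```text
clock: 26.45
tool_pos: [0.4612, 0.1597, 0.073]
orientation: [-180.0, -0.0, 0.6]
force: [0.3, -0.0, -0.4]
opening: 0.0001
gripper_force: 0.0
```

Request:
{"method": "carry_out", "body": {
  "rows": [
    [0,0,0.006,0,0,0],
    [0,0,0.012,0,0,0],
    [0,0,0.018,0,0,0],
    [0,0,0.024,0,0,0],
    [0,0,0.027,0,0,0],
    [0,0,0.027,0,0,0]
  ]
}}

```text
clock: 27.2
tool_pos: [0.4615, 0.1606, 0.0456]
orientation: [180.0, 0.0, 0.6]
force: [-0.6, -0.8, 0.2]
opening: 0.0003
gripper_force: 0.0
```

```bash
python3 -c "
from h import *
i=viewer.camera_info('side');K=np.array(i['intrinsics']);E=np.linalg.inv(np.array(i['extrinsics']))
def pr(p): q=K@(E@np.r_[p,1])[:3]; return np.round(q[:2]/q[2],1)
o=telemetry.get_obs();x,y,z=o['tool_pos'];print(o['tool_pos'],o['force'])
for h in (0,.01,.02,.03):
  print(h,[pr([x+a,y+b,z+h]).tolist() for a in(-.0095,.0095) for b in (-.021,.021)])
c=cv2.cvtColor(viewer.snapshot('side'),cv2.COLOR_RGB2BGR);cv2.imwrite('pics/s6.png',c)
cv2.imwrite('pics/g6.png',cv2.resize(c[215:275,310:390],None,fx=9,fy=9,interpolation=cv2.INTER_CUBIC))
"
```

```text
[0.4615 0.1606 0.0456] [-0.6429 -0.8191  0.2075]
0 [[341.7, 282.1], [329.4, 269.8], [350.2, 278.7], [337.7, 266.6]]
0.01 [[342.0, 278.0], [329.6, 265.7], [350.5, 274.6], [337.9, 262.5]]
0.02 [[342.3, 273.8], [329.8, 261.5], [350.8, 270.4], [338.1, 258.4]]
0.03 [[342.5, 269.5], [329.9, 257.4], [351.1, 266.2], [338.4, 254.2]]
```

View pics/g6.png

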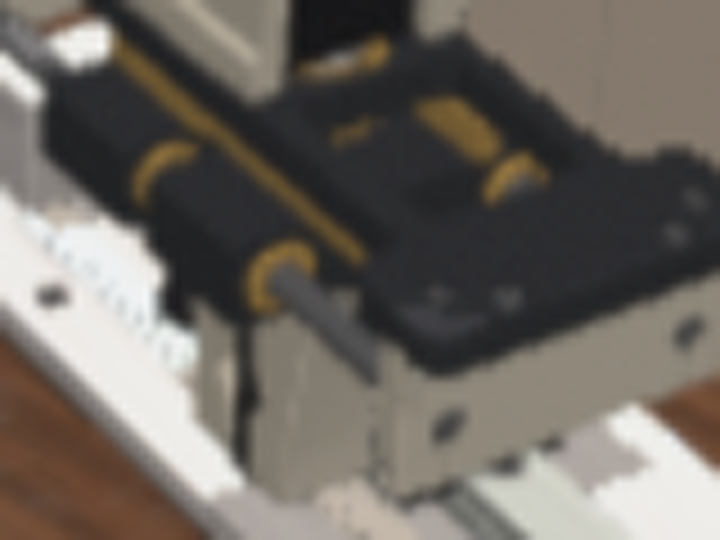

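The finger bottom shows near (343,271), again about 25 mm above the reported TCP, while the lever is out of sight behind the gripper. I test for contact by moving +y into the ball.

Request:
{"method": "carry_out", "body": {
  "rows": [
    [0.002,-0.005,0,0,0,0],
    [0.003,-0.01,0,0,0,0],
    [0.003,-0.015,0,0,0,0]
  ]
}}

```text
clock: 27.62
tool_pos: [0.4646, 0.1762, 0.046]
orientation: [-180.0, -0.0, 0.6]
force: [0.6, 0.1, -0.4]
opening: 0.0006
gripper_force: 0.0
```

Request:
{"method": "carry_out", "body": {
  "rows": [
    [0,-0.003,0,0,0,0],
    [0,-0.006,0,0,0,0]
  ]
}}

```text
clock: 27.88
tool_pos: [0.4643, 0.1819, 0.0459]
orientation: [180.0, 0.0, 0.6]
force: [0.5, -0.2, -0.0]
opening: 0.0005
gripper_force: 0.0
```

Request:
{"method": "carry_out", "body": {
  "rows": [
    [0,-0.003,0,0,0,0],
    [0,-0.006,0,0,0,0]
  ]
}}

```text
clock: 28.12
tool_pos: [0.4643, 0.1874, 0.0459]
orientation: [180.0, 0.0, 0.6]
force: [2.9, -3.9, -0.6]
opening: 0.0005
gripper_force: 1.3
```

The fingers touch the lever at this height: force (2.9, -3.9) N at tool y 0.187. Before continuing I check the body's bottom height against the knob, using its corner at (354,270) in that view.

```bash
python3 -c "
from h import *
for uv in ((353.9,270),(354.5,268)):
  c,d=ray('side',uv)
  for x in (.4225,.4325): print(uv,c+d*(x-c[0])/d[0])
for uv in ((390,247),): 
  c,d=ray('side',uv); print(c+d*(.5005-c[0])/d[0])
"
```

```text
(353.9, 270) [0.4225 0.0681 0.1368]
(353.9, 270) [0.4325 0.0809 0.1236]
(354.5, 268) [0.4225 0.0669 0.1418]
(354.5, 268) [0.4325 0.0797 0.1288]
[0.5005 0.074  0.1505]
```

That corner solves to z ≈ 0.137 against a nominal 0.112, so the whole gripper sits about 25 mm above its reported height. The tips are therefore near z = 0.071 now, right for the lever, and the body clears the knob by about 30 mm. I continue along the lever's arc.

Request:
{"method": "carry_out", "body": {
  "rows": [
    [0.002,-0.006,0,0,0,0],
    [0.004,-0.0115,0,0,0,0],
    [0.007,-0.0175,0,0,0,0],
    [0.011,-0.023,0,0,0,0]
  ]
}}

```text
clock: 28.62
tool_pos: [0.4752, 0.2106, 0.0458]
orientation: [179.9, 0.0, 0.6]
force: [2.5, -6.7, 0.1]
opening: 0.0007
gripper_force: 2.8
```

Request:
{"method": "carry_out", "body": {
  "rows": [
    [0.003,-0.004,0,0,0,0],
    [0.006,-0.008,0,0,0,0],
    [0.01,-0.012,0,0,0,0]
  ]
}}

```text
clock: 29.0
tool_pos: [0.4846, 0.2229, 0.0456]
orientation: [180.0, 0.1, 0.6]
force: [-0.7, -1.7, -0.7]
opening: 0.0003
gripper_force: 1.1
```

```bash
python3 -c "
from h import *
o=telemetry.get_obs();print(o['tool_pos'],o['force'])
c=cv2.cvtColor(viewer.snapshot('side'),cv2.COLOR_RGB2BGR);cv2.imwrite('pics/s7.png',c)
g=cv2.inRange(c[225:265,322:370],(0,0,0),(50,50,50))
for r in range(0,40,1): print(225+r,''.join('#' if v else '.' for v in g[r]))
"
```

```text
[0.4846 0.2229 0.0456] [-0.7179 -1.7396 -0.6801]
225 .#####..........#.#######....###....############
226 .#####.............###..#...####...##########...
227 ....###............####........###########......
228 .....###...........#####.......#########........
229 ......................####..#########...........
230 .......................###########..............
231 ........................#######.................
232 ..........................##....................
233 ................................................
234 ................................................
235 ................................................
236 ................................................
237 .......#........................................
238 .......#........................................
239 .......#........................................
240 ................................................
241 ................................................
242 ................................................
243 ................................................
244 ........................................
[... 368 characters left out ...]
##.........
252 ..............................#########.........
253 ..............................########..........
254 ................................#####...........
255 ................................................
256 ................................................
257 ..............................................##
258 ...........................................#####
259 ........................................########
260 ......................................##########
261 ...................................#############
262 .................................###############
263 .................................##...######...#
264 ................................###..####.......
```

Request:
{"method": "carry_out", "body": {
  "rows": [
    [0.003,-0.005,0,0,0,0],
    [0.007,-0.009,0,0,0,0],
    [0.01,-0.011,0,0,0,0]
  ]
}}

```text
clock: 29.42
tool_pos: [0.4951, 0.2345, 0.0459]
orientation: [-180.0, -0.0, 0.6]
force: [-1.7, -1.9, 0.0]
opening: 0.0007
gripper_force: 0.9
```

Request:
{"method": "carry_out", "body": {
  "rows": [
    [0.002,-0.002,0,0,0,0],
    [0.005,-0.004,0,0,0,0]
  ]
}}

```text
clock: 29.68
tool_pos: [0.4998, 0.238, 0.0458]
orientation: [180.0, 0.0, 0.6]
force: [-2.3, -0.6, -0.3]
opening: 0.0005
gripper_force: 1.0
```

Request:
{"method": "carry_out", "body": {
  "rows": [
    [0.001,0,0,0,0,0],
    [0.002,0,0,0,0,0],
    [0.002,0,0,0,0,0]
  ]
}}

```text
clock: 30.05
tool_pos: [0.5013, 0.2382, 0.0458]
orientation: [-180.0, 0.0, 0.6]
force: [-5.5, -0.1, 0.3]
opening: 0.0002
gripper_force: 2.6
```

Request:
{"method": "carry_out", "body": {
  "rows": [
    [0.001,0,0,0,0,0],
    [0.0015,0,0,0,0,0],
    [0.0015,0,0,0,0,0]
  ]
}}

```text
clock: 30.42
tool_pos: [0.5017, 0.2381, 0.0457]
orientation: [180.0, 0.1, 0.6]
force: [-10.0, 3.0, 3.3]
opening: 0.0003
gripper_force: 5.1
```

Request:
{"method": "carry_out", "body": {
  "rows": [
    [0.001,0,0,0,0,0],
    [0.0015,0,0,0,0,0],
    [0.0015,0,0,0,0,0]
  ]
}}

```text
clock: 30.8
tool_pos: [0.5021, 0.238, 0.0455]
orientation: [180.0, 0.2, 0.6]
force: [-15.4, 5.3, 5.3]
opening: 0.0004
gripper_force: 7.8
```

A hard stop at 15 N (about 0.75 N m on the lever), far more than the clamp needs. Now I back off, lift clear and check.

Request:
{"method": "carry_out", "body": {
  "rows": [
    [-0.004,0,0,0,0,0],
    [-0.012,0,0,0,0,0],
    [-0.025,0,-0.01,0,0,0],
    [-0.03,0,-0.04,0,0,0],
    [-0.03,0,-0.08,0,0,0],
    [-0.03,-0.03,-0.11,0,0,0],
    [-0.03,-0.07,-0.12,0,0,0],
    [-0.03,-0.11,-0.12,0,0,0]
  ]
}}

```text
clock: 31.8
tool_pos: [0.4738, 0.3494, 0.1685]
orientation: [-179.8, -0.2, 0.6]
force: [0.4, 0.1, -1.2]
opening: 0.0001
gripper_force: 0.0
```

Request:
{"method": "carry_out", "body": {
  "rows": [
    [0,-0.05,0,0,0,0],
    [0,-0.09,0,0,0,0],
    [0,-0.12,0,0,0,0],
    [0,-0.12,0,0,0,0]
  ]
}}

```text
clock: 32.3
tool_pos: [0.4717, 0.4696, 0.166]
orientation: [-180.0, -0.0, 0.7]
force: [0.2, -0.3, -0.6]
opening: 0.0
gripper_force: 0.0
```

```bash
python3 -c "
from h import *
o=telemetry.get_obs();print(o['clock'],o['tool_pos'],o['force'])
a,b=(cv2.cvtColor(viewer.snapshot(n),cv2.COLOR_RGB2BGR) for n in ('top','side'))
cv2.imwrite('pics/t8.png',a);cv2.imwrite('pics/s8.png',b)
cv2.imwrite('pics/g8.png',np.hstack([cv2.resize(a[170:290,250:400],None,fx=2.6,fy=2.6),cv2.resize(b[185:305,280:430],None,fx=2.6,fy=2.6)]))"
```

```text
32.3 [0.4717 0.4696 0.166 ] [ 0.1737 -0.3247 -0.6107]
```

View pics/g8.png

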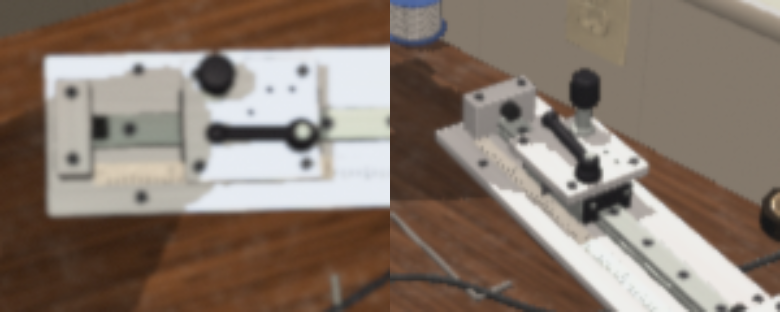

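The top view shows the lever lying along the rail, ball at crop (217,132) and hub at (301,134), with the carriage where I left it. A numeric check of the angle and position follows.

```bash
python3 -c "
from h import *
f=lambda u,v:(u/2.6+250,v/2.6+170)
b=onz('top',f(217,132),.075);h=onz('top',f(301,133.5),.072);k=onz('top',f(215,74),.098)
print(b,h,k,'angle from slide y deg',np.degrees(np.arctan2(h[0]-b[0],b[1]-h[1]))-.5,np.linalg.norm((b-h)[:2]))
g=lambda u,v:((u-390)/2.6+280,v/2.6+185)
b=onz('side',g(550,121),.075);h=onz('side',g(588,165),.073);k=onz('side',g(585,88),.094)
print(b,h,k,'angle',np.degrees(np.arctan2(h[0]-b[0],b[1]-h[1]))-.5)
"
```

```text
[0.5188 0.2423 0.075 ] [0.5172 0.1915 0.072 ] [0.5495 0.2432 0.098 ] angle from slide y deg -2.2682480267681733 0.050783298947254536
[0.5186 0.2412 0.075 ] [0.5127 0.1821 0.073 ] [0.5511 0.2424 0.094 ] angle -6.1552522404319445
```

```bash
python3 -c "
from plant import workorder
print(workorder.close_job())"
```

```text
the job is handed in; nothing more can be done
None
```

I ran the carriage to the left stop and stroked it to the right stop. It dragged hardest (about 10 N) near +50 mm from mid-travel, so I brought it back there, turned the clamp lever clockwise to its stop, and handed the job in at about 32 s with the gripper clear.

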